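# Seat the carriage board of a prosthetics bench jig and lock it

### The job

Gently push the plywood carriage board along the rails of the bench jig with your fingertips until you feel it drop into the locating notches and it lies flat on the rails. Then, with a fingertip, push the peg of the steel keeper bar round until the bar lies square across the board against its stop. Push only: do not grasp, lift or force the board, and leave the other things on the bench where they are.

Things in the scene. Friction and masses are not known exactly. Their poses are not given: they have to be found in the camera images.
- jig: Grey base plate, 340 x 190 x 12 mm, screwed down. Origin: centre of its underside, at bench height; x is the way to push the board, y the keeper's side, z up. Along x run two aluminium rails, 20 mm wide, at y = +-50 mm, tops at z = 42, 80 mm free between them (down to the plate at z = 12), and outside them two side guides (y = 61.5 to 70 mm either side, tops at z = 58).
- seat (a point): Where the board's origin belongs: x = 75, y = 0, z = 42 mm in the jig's frame. Each rail has two notches, 10 mm deep: a narrow one (17 mm along x) 45 mm before this point and a wide one (29 mm) 45 mm past it. The rails run on to 95 mm past this point and have no end stop.
- board: Loose plywood board, 130 (x) x 120 (y) x 18 mm, 0.5 to 0.8 kg, on the rails between the guides, axes as the jig's. Origin: centre of the plywood's underside. It starts 60 to 160 mm short of its seat, riding on feet, origin 50 mm above the bench; seated it has dropped 8 mm, to 42 mm (top at 60). A fixed round post, 30 mm wide (44 mm flange), top 56 mm above the origin, stands at x = -20, y = -28 mm.
- board_feet (a point): Midpoint between the board's feet, 8 mm below its origin. Black feet 8 mm high: a wide pair (24 mm along x) at x = +45 mm, a narrow pair (12 mm) at x = -45 mm, at y = +-50 mm. Wide feet pass over the narrow notches; the board drops only when both pairs are over their own, with 2.5 mm play each way along x. It slides with about 2 to 6 N; once dropped, pushing on meets a hard stop.
- board_heel (a point): Centre of the board's rear upright edge face (the face to push on, 120 mm wide, 18 mm high): 65 mm behind the board's origin in x, 9 mm above it. Behind and below it a finger has free room between the rails.
- keeper (a joint): Angle (rad) of the keeper bar about its upright pivot: 0 = along the jig's +x, beside the guide; it grows as the free end swings over the rails to the jig's -y; 1.571 = square across the board, at its stop. Starts at -0.3 to 0, stays where left; about 0.5 N on the peg moves it. Bar 63 to 71 mm above the bench: it clears the seated board by 3 mm but cannot pass over an unseated one.
- keeper_pivot (a point): Pivot of the keeper bar, on the bar's underside, at x = 75, y = 80, z = 63 mm in the jig's frame.
- keeper_peg (a point): Centre of the top of the upright steel peg on the keeper bar, 60 mm from the pivot: 14 mm in diameter, standing 30 mm above the bar, top 101 mm above the bench.
- tape: Roll of yellow tape, 90 mm across, 25 mm high, lying flat on the robot's side of the jig; to be left alone. Origin: centre of its underside.
- jar: Small closed jar, 52 mm across, 60 mm high, standing by the far side of the jig; to be left alone. Origin: centre of its underside.
- driver: Screwdriver lying along the far side of the jig; to be left alone. Origin: near its middle, at its underside.
- cup: Blue cup, 92 mm across and 105 mm high, with scissors and a stick in it reaching 180 mm, standing beyond the end of the rails; to be left alone. Origin: centre of its underside.
- heatgun: Orange heat gun lying on its side, about 240 x 180 x 72 mm, to the left of the jig; to be left alone. Origin: under the middle of its barrel.
- pylon: Aluminium prosthesis tube with two clamp ends, 200 mm long, 48 mm high, lying to the right of the jig; to be left alone. Origin: under its middle.
- socket: Plaster-white limb model, 124 mm across and 160 mm high, standing at the far right; to be left alone. Origin: centre of its underside.
Things that resemble listed ones, but are neither listed nor needed, are in the scene too. Several things have the shape of the board; the one meant has the colours described above.

How it is judged:
By the outcome, as a careful person would: the job done as asked, in the order asked, and still so for the second after the job is handed in, with the robot touching nothing.
It also fails if it takes over 48 s, if anything falls off the work surface, if the arm or the gripper's body presses on something with over 40 N, if the wrist force passes 120 N, or if a joint passes its speed limit or range.

### The arm

A 7-joint arm with a two-finger parallel gripper is mounted at the origin on the work surface. World frame = base frame: x ahead of the robot, y to its left, z up, the work surface at z = 0. Lengths are in m, angles in rad, forces in N, time in s.
With the tool pointing down it reaches from about 0.4 to 0.85 m from the base axis. Payload 10.4 kg.
Tool frame: the origin (TCP) lies between the finger pads; the fingertips stand 14 mm ahead of it and the grasp point (between the pads) lies 5 mm behind it; z points along the fingers, y is the direction in which the jaws open and shut (so a half turn about z gives the same grasp; the last joint's range is limited). The gripper opens to 87 mm and grips with 3 to 60 N. Pads are 19 mm wide; open, the fingers measure 117 mm over their backs; the gripper's body (75 mm by 190 mm) begins 51 mm behind the grasp point.
Start: joints at [1.134, 0.332, -0.065, 1.46, 0.022, 1.35, -0.088], TCP at [0.251, -0.572, 0.213] pointing down, gripper open.
Joint ranges: [-2.6, 2.6], [-0.5, 2.12], [-1.47, 1.34], [0.16, 2.42], [-1.27, 4.41], [0.06, 2.06], [-2.6, 2.6]. Speed limits (rad/s): [2.22, 2.22, 2.79, 2.79, 3.14, 3.14, 3.14].

### API

Orientations are given as a unit quaternion [x, y, z, w].
In Python, from bench import readout, camera, calibration, order gives the robot as it stands.
- The arm moves only by the tool apply_moves, never from a script. Its argument "deltas" is a list of rows, each an object with "translation": the shift along the world's x, y, z in m, a list of three; "turn": the turn, a rotation vector about the world's x, y, z in rad, a list of three; "hand": the finger opening in m, from 0 to 0.087. A call has 1 to 5 rows; each row shifts and turns the pose as measured when the row begins; what a row does not reach is not made up. A row lasts 1/10 s, in which the tool goes at most 50 mm and 8.59 degrees, less where a joint would pass 70% of its speed; a pose out of reach is approached as far as the arm can. A call with a gripper value outside its range is refused whole. The fingers move at their own pace and stop on an object; "newtons" is the grip in N (left out, the last holds). Time passes only in rows, so rows that do not move let the fingers close. It gives the time, the measured TCP pose, the force and the opening at its end, in the units of the state.
- readout.read_state(): the state, without advancing time (a new reading comes with each control period).
- camera(name): name is "scene" or "top" or "wrist"; returns the picture (400x640x3 uint8, red, green, blue); there is no depth.
- calibration(name): a dict with "fx", "fy", "cx", "cy" (pixels), "D" ([k1, k2, p1, p2, k3] as OpenCV has them; the pictures are not rectified), "extrinsics" (4x4, takes a point from world to camera coordinates). Camera axes: x right, y down, z forward; pixel columns grow to the right and rows downward; lengths in m; the calibration is good to about 2 mm. A picture is of the moment at which its call begins: read the wrist's pose just before it. calibration takes no time and is no camera call; for the wrist camera it gives the pose at the moment of the call.
- order.close_job(): hands the job in, once; it reports no verdict.
The state is a dict: "time": time; "joint_positions": joint angles; "joint_vel": joint speeds; "joint_torque": joint torques, N m; "ee_pos": TCP position; "eef_rot": TCP orientation; "ft_force": force on the tool from outside, world axes, zero at the start; "torque": the same for the moment, N m; "width": finger opening in m.
Only numpy, scipy, OpenCV 4.12 (cv2) and the standard library are available. Lean on these libraries where they do the work, as an engineer would, in place of code of your own. Each camera call takes 0.05 s, during which the arm holds its last target. There are 200 camera calls.

## Working session

There is one attempt and no reset: what is moved stays moved. The work goes in short steps, Python scripts to look and compute and a tool call to move; the robot and the scene stay as the last step left them, time stands still between calls to the robot, and variables do not carry over. Pictures are saved under pics/ and viewed, about 8 in all and at most 12, crops included, and the job is handed in when it is done.

Besides the shell and the picture viewer there is one more tool, called after ">>>" as name([rows], argument=value, ...), one row to a line, values as JSON. apply_moves: Moves the arm, as the interface text tells. Its arguments: {"type":"object","properties":{"deltas":{"type":"array","items":{"type":"object","properties":{"translation":{"type":"array","items":{"type":"number"}},"turn":{"type":"array","items":{"type":"number"}},"hand":{"type":"number"}}}},"newtons":{"type":"number"}},"required":["deltas"]}

```bash
mkdir -p pics; cat > h.py <<'E'
import numpy as np, cv2
from bench import readout, camera, calibration, order
def snap(n,f,crop=None,s=1):
    im=camera(n)[:,:,::-1]
    cv2.imwrite('pics/raw_'+f,im)
    if crop: x0,y0,x1,y1=crop; im=im[y0:y1,x0:x1]
    if s!=1: im=cv2.resize(im,None,fx=s,fy=s,interpolation=cv2.INTER_CUBIC)
    cv2.imwrite('pics/'+f,im)
def K(c): return np.array([[c['fx'],0,c['cx']],[0,c['fy'],c['cy']],[0,0,1.]])
def ray(c,px,z):
    u=cv2.undistortPoints(np.array([[px]],float),K(c),np.array(c['D'],float))[0,0]
    E=np.array(c['extrinsics']);R,t=E[:3,:3],E[:3,3]
    o=-R.T@t; d=R.T@np.array([u[0],u[1],1])
    return o+d*(z-o[2])/d[2]
def proj(c,P):
    E=np.array(c['extrinsics']);r=cv2.Rodrigues(E[:3,:3])[0]
    return cv2.projectPoints(np.array(P,float).reshape(-1,1,3),r,E[:3,3],K(c),np.array(c['D'],float))[0][:,0]
E
python3 - <<'E'
from h import *
snap('top','t0.png',s=1.25); snap('scene','s0.png',s=1.25)
for n in('top','scene','wrist'):
    c=calibration(n);E=np.array(c['extrinsics']);print(n,c['fx'],-E[:3,:3].T@E[:3,3],E[2,:3])
s=readout.read_state();print(s['time'],s['ee_pos'],s['eef_rot'],s['ft_force'],s['width'])
E
```

```text
top 388.8063466904833 [ 0.34079524 -0.00476179  1.11298711] [ 0.16311742  0.00392533 -0.98659885]
scene 478.4872059592909 [ 1.31269819 -0.91675172  1.05046498] [-0.50568319  0.60250166 -0.61747572]
wrist 304.16664356944466 [ 0.31548012 -0.54406027  0.38344009] [-0.2380332  -0.10455489 -0.965613  ]
0.1 [ 0.25118728 -0.57193036  0.21224363] [ 9.78663985e-01  2.05466335e-01 -1.50201340e-04 -6.05992900e-04] [-0.19708421  0.26513819  0.68613083] 0.08698363566139777
```

View pics/t0.png

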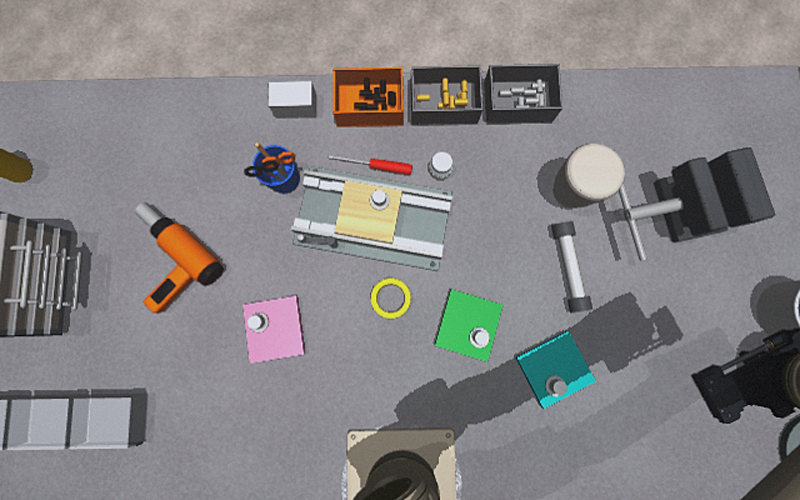

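View pics/s0.png

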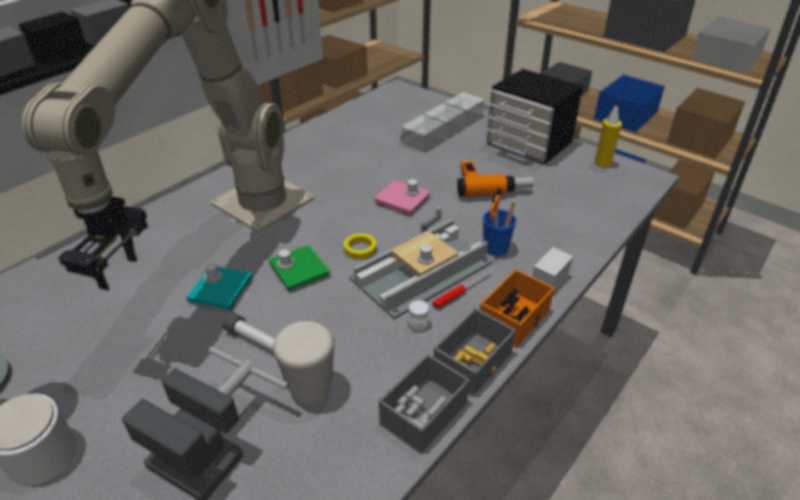

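The board candidates in the enlarged top view are plywood (368,210) on the rails, pink (272,328), green (468,325) and teal (556,368). The plywood one on the jig is the one meant. Its push direction is left, towards the cup, and the keeper is at (315,240). I'll check it in a close crop.

```bash
python3 - <<'E'
import cv2
im=cv2.imread('pics/raw_t0.png')[120:225,222:372]
im=cv2.resize(im,None,fx=5.3,fy=5.3,interpolation=cv2.INTER_CUBIC);cv2.imwrite('pics/t0c.png',im);print(im.shape)
E
```

```text
(556, 795, 3)
```

View pics/t0c.png

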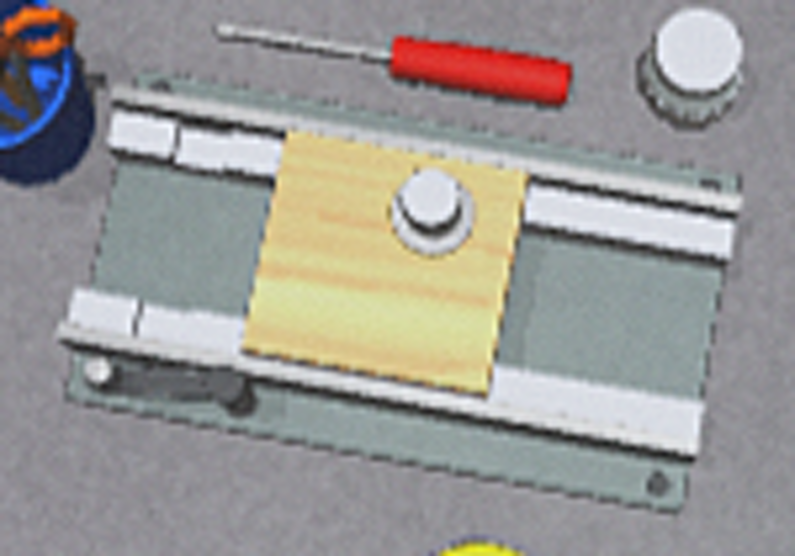

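The crop shows the plywood board at its corners (288,132), (527,170), (490,395) and (243,350). The post is at (430,195), the peg at (98,370), the pivot at (238,395), and the plate corners are (68,402), (683,510), (738,178) and (140,72). I'll fit the jig pose.

```bash
python3 - <<'E'
from h import *
from scipy.optimize import least_squares as LS
c=calibration('top')
f=lambda p:np.array(p,float)/5.3+[222,120]-.4
def jig2w(p,P):
    a=p[2];R=np.array([[np.cos(a),-np.sin(a)],[np.sin(a),np.cos(a)]])
    P=np.array(P,float);return np.c_[P[:,:2]@R.T+p[:2],P[:,2]]
J=np.array([(170,95,12),(-170,95,12),(-170,-95,12),(170,-95,12)])/1e3
Jp=f([(68,402),(683,510),(738,178),(140,72)])
B=np.array([(65,-60,68),(-65,-60,68),(-65,60,68),(65,60,68)])/1e3
Bp=f([(288,132),(527,170),(490,395),(243,350)])
def res(p):
    b=B.copy();b[:,0]+=p[3]
    pk=np.array([[.075+.06*np.cos(p[4]),.08-.06*np.sin(p[4]),.101]])
    return (proj(c,jig2w(p,np.r_[J,b,pk]))-np.r_[Jp,Bp,f([(98,370)])]).ravel()
r=LS(res,[.52,.0,1.5,0,-.1]);p=r.x
print(p,np.round(r.fun.reshape(-1,2),2))
np.save('p.npy',p)
for n,q in dict(heel=(p[3]-.065,0,.059),pivot=(.075,.08,.063),peg=(.075+.06*np.cos(p[4]),.08-.06*np.sin(p[4]),.101),seatheel=(.01,0,.05)).items(): print(n,jig2w(p,[q])[0])
print('xdir',np.cos(p[2]),np.sin(p[2]))
print('tape',ray(c,(391/1.25,298/1.25),.025),'cup',ray(c,(275/1.25,160/1.25),.1))
E
```

```text
[ 0.58670955  0.05484386  1.37426994  0.00686268 -0.12062986] [[-0.46 -0.04]
 [ 0.25  0.37]
 [ 0.52 -0.72]
 [-0.43 -0.27]
 [-0.24 -0.25]
 [ 0.59  0.49]
 [-0.16  0.02]
 [-0.27  0.27]
 [ 0.19  0.02]]
heel [ 0.57535744 -0.00217436  0.059     ]
pivot [0.52289427 0.14402127 0.063     ]
peg [0.5274437  0.20384854 0.101     ]
seatheel [0.58866219 0.06465137 0.05      ]
xdir 0.19526376307370832 0.9807507648889674
tape [0.39883554 0.01525569 0.025     ] cup [0.69887173 0.26186965 0.1       ]
```

The fit is good to under 1 px. The board is at jig x = 7 mm, so it has 68 mm to travel. I'll approach at height, turning the jaw axis along the jig's y.

>>> apply_moves([
  {"translation":[0.025,0.041,0],"turn":[0,0,0.08],"hand":0.04},
  {"translation":[0.025,0.041,0],"turn":[0,0,0.08],"hand":0.04},
  {"translation":[0.025,0.041,0],"turn":[0,0,0.08],"hand":0.04},
  {"translation":[0.025,0.041,0],"turn":[0,0,0.08],"hand":0.04},
  {"translation":[0.025,0.041,0],"turn":[0,0,0.08],"hand":0.04},
])

```text
time: 0.6
ee_pos: [0.3721, -0.3646, 0.209]
eef_rot: [0.918, 0.396, -0.003, -0.001]
ft_force: [2.1, 1.0, 1.0]
width: 0.0552
```

>>> apply_moves([
  {"translation":[0.025,0.041,0],"turn":[0,0,0.08],"hand":0.04},
  {"translation":[0.025,0.041,0],"turn":[0,0,0.08],"hand":0.04},
  {"translation":[0.025,0.041,0],"turn":[0,0,0.08],"hand":0.04},
  {"translation":[0.025,0.041,0],"turn":[0,0,0.08],"hand":0.04},
  {"translation":[0.025,0.041,0],"turn":[0,0,0.08],"hand":0.04},
])

```text
time: 1.1
ee_pos: [0.4994, -0.1502, 0.2084]
eef_rot: [0.817, 0.577, -0.004, -0.001]
ft_force: [1.7, 0.4, -0.2]
width: 0.0402
```

>>> apply_moves([
  {"translation":[0.022,0.035,0],"turn":[0,0,0.05],"hand":0.04},
  {"translation":[0.022,0.036,0],"turn":[0,0,0.05],"hand":0.04},
  {"translation":[0.022,0.036,0],"turn":[0,0,0.04],"hand":0.04},
  {"translation":[0,0,-0.03],"turn":[0,0,0],"hand":0.04},
  {"translation":[0,0,-0.03],"turn":[0,0,0],"hand":0.04},
])

```text
time: 1.6
ee_pos: [0.5712, -0.0291, 0.1498]
eef_rot: [0.768, 0.64, -0.0, 0.0]
ft_force: [0.3, -0.8, 0.3]
width: 0.0402
```

```bash
python3 - <<'E'
from h import *
s=readout.read_state();c=calibration('wrist');p=np.load('p.npy')
snap('wrist','w1.png',s=1.25)
a=p[2];R=np.array([[np.cos(a),-np.sin(a)],[np.sin(a),np.cos(a)]])
print(s['time'],s['ee_pos'],s['eef_rot'],s['ft_force'],'jig',R.T@(np.array(s['ee_pos'])[:2]-p[:2]))
b=np.array([(65,-60,68),(-65,-60,68),(-65,60,68),(65,60,68)])/1e3;b[:,0]+=p[3]
print(1.25*proj(c,np.c_[b[:,:2]@R.T+p[:2],b[:,2]]))
E
```

```text
1.6 [ 0.571223   -0.02905845  0.1497964 ] [ 7.67966955e-01  6.40489289e-01 -1.34872815e-04  4.56377598e-04] [ 0.26137163 -0.76228322  0.31560848] jig [-0.08531122 -0.00119463]
[[506.73264705  -5.27949138]
 [491.86518942 208.33744092]
 [313.87469692 205.34144328]
 [306.32024487  -9.27135733]]
```

View pics/w1.png

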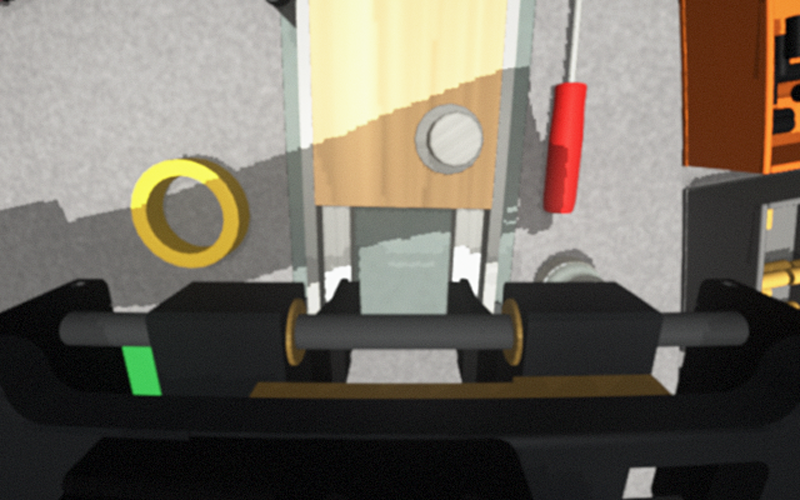

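The wrist view shows the board's rear edge from (315,207) to (493,210). The fit predicted (314,205) to (492,208), so it agrees to about 1 mm. The fingers sit behind the edge, between the rails, so I'll descend.

>>> apply_moves([
  {"translation":[-0.002,-0.008,-0.03],"turn":[0,0,0],"hand":0.04},
  {"translation":[0,0,-0.03],"turn":[0,0,0],"hand":0.04},
  {"translation":[0,0,-0.02],"turn":[0,0,0],"hand":0.04},
  {"translation":[0,0,-0.01],"turn":[0,0,0],"hand":0.04},
  {"translation":[0,0,0],"turn":[0,0,0],"hand":0.04},
])

```text
time: 2.15
ee_pos: [0.5653, -0.0374, 0.0521]
eef_rot: [0.768, 0.641, -0.003, -0.003]
ft_force: [0.3, -0.6, 0.6]
width: 0.0399
```

>>> apply_moves([
  {"translation":[0.003,0,0.008],"turn":[0,0,0],"hand":0.04},
  {"translation":[0.002,0.01,0],"turn":[0,0,0],"hand":0.04},
  {"translation":[0.002,0.008,0],"turn":[0,0,0],"hand":0.04},
  {"translation":[0.001,0.005,0],"turn":[0,0,0],"hand":0.04},
  {"translation":[0.001,0.005,0],"turn":[0,0,0],"hand":0.04},
])

```text
time: 2.65
ee_pos: [0.5778, -0.0073, 0.0658]
eef_rot: [0.768, 0.64, -0.001, -0.001]
ft_force: [-0.1, -0.1, 0.4]
width: 0.0402
```

>>> apply_moves([
  {"translation":[0.001,0.005,0],"turn":[0,0,0],"hand":0.04},
  {"translation":[0.001,0.005,0],"turn":[0,0,0],"hand":0.04},
  {"translation":[0.001,0.005,0],"turn":[0,0,0],"hand":0.04},
])

```text
time: 2.95
ee_pos: [0.581, 0.0096, 0.0661]
eef_rot: [0.768, 0.64, -0.001, -0.001]
ft_force: [-0.5, 0.3, 0.4]
width: 0.0399
```

The TCP should be past the contact point already, but the force reads only about 0.5 N, so I'll look.

```bash
python3 - <<'E'
from h import *
snap('wrist','w2.png',s=1)
snap('scene','s2.png',crop=(250,150,450,280),s=4)
a=cv2.imread('pics/w2.png');b=cv2.imread('pics/s2.png');b=cv2.resize(b,(640,416));c=np.vstack([a[:180],b]);cv2.imwrite('pics/c2.png',c)
print(readout.read_state()['ft_force'],readout.read_state()['ee_pos'])
E
```

```text
[-0.013119    0.41249513  0.38334513] [0.58102316 0.01028527 0.06608218]
```

View pics/c2.png

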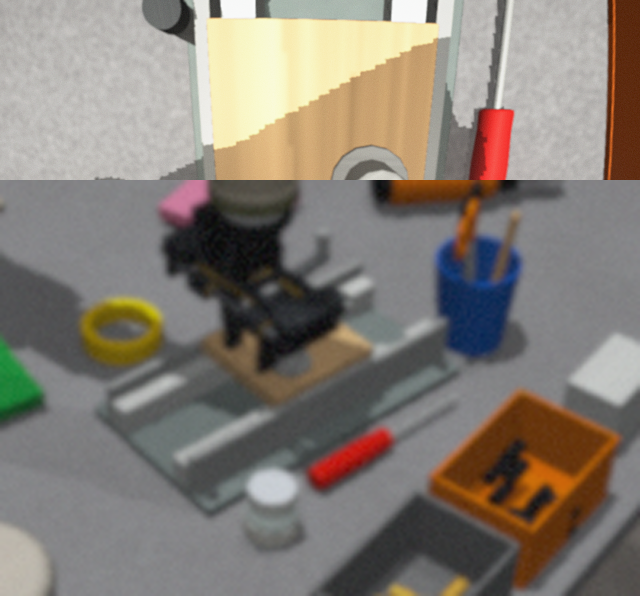

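```bash
python3 - <<'E'
from h import *
p=np.load('p.npy');a=p[2];R=np.array([[np.cos(a),-np.sin(a)],[np.sin(a),np.cos(a)]])
W=lambda P:np.c_[np.array(P)[:,:2]@R.T+p[:2],np.array(P)[:,2]]
s=readout.read_state();t=R.T@(np.array(s['ee_pos'])[:2]-p[:2]);print(t)
S=lambda q:np.round((q-[250,150])*3.2+[0,180])
b=np.array([(65,-60,68),(-65,-60,68),(-65,60,68),(65,60,68)])/1e3;b[:,0]+=p[3]
for n in('scene',):
    c=calibration(n);print('board0',S(proj(c,W(b))))
    for z in(.052,.068,.08):print('tips',z,S(proj(c,W([(t[0],t[1]+d,z) for d in(-.0275,.0275)]))))
cw=calibration('wrist')
w=b[[0,3]];print('front0',proj(cw,W(w)))
for u,n in(((209,18),'l'),((438,23),'r')):
    q=ray(cw,u,.068);print(n,R.T@(q[:2]-p[:2]))
E
```

```text
[-0.04481122 -0.00312375]
board0 [[370. 342.]
 [273. 395.]
 [197. 335.]
 [293. 287.]]
tips 0.052 [[264. 386.]
 [229. 359.]]
tips 0.068 [[264. 374.]
 [229. 347.]]
tips 0.08 [[265. 365.]
 [229. 338.]]
front0 [[439.24826302  22.6084012 ]
 [204.26190729  18.09467258]]
l [0.07189616 0.05754338]
r [ 0.07165126 -0.05937106]
```

The front edge is still at jig x = 72 mm, so the board hasn't moved. The fingertips look to be just above it, having risen too high. I'll back off and go lower.

>>> apply_moves([
  {"translation":[-0.001,0,0.008],"turn":[0,0,0],"hand":0.04},
  {"translation":[-0.004,-0.02,0],"turn":[0,0,0],"hand":0.04},
  {"translation":[-0.005,-0.02,0],"turn":[0,0,0],"hand":0.04},
  {"translation":[-0.003,-0.014,0],"turn":[0,0,0],"hand":0.04},
  {"translation":[0,0,0],"turn":[0,0,0],"hand":0.04},
])

```text
time: 3.55
ee_pos: [0.5675, -0.0459, 0.0762]
eef_rot: [0.768, 0.641, -0.001, -0.001]
ft_force: [0.2, 0.4, -0.2]
width: 0.04
```

>>> apply_moves([
  {"translation":[0,0,-0.012],"turn":[0,0,0],"hand":0.04},
  {"translation":[0,0,-0.008],"turn":[0,0,0],"hand":0.04},
  {"translation":[0,0,0],"turn":[0,0,0],"hand":0.04},
])

```text
time: 3.85
ee_pos: [0.5677, -0.0443, 0.0547]
eef_rot: [0.767, 0.641, -0.0, -0.001]
ft_force: [-0.3, 0.7, -0.3]
width: 0.0401
```

```bash
python3 - <<'E'
from h import *
p=np.load('p.npy');a=p[2];R=np.array([[np.cos(a),-np.sin(a)],[np.sin(a),np.cos(a)]])
W=lambda P:np.c_[np.array(P)[:,:2]@R.T+p[:2],np.array(P)[:,2]]
s=readout.read_state();t=R.T@(np.array(s['ee_pos'])[:2]-p[:2]);print(t,s['ee_pos'],s['ft_force'])
c=calibration('scene');snap('scene','s3.png',crop=(270,190,370,265),s=8)
for z in(.03,.04,.052,.068):print('tips',z,np.round((proj(c,W([(t[0],t[1]+d,z) for d in(-.0275,.0275)]))-[270,190])*8))
E
```

```text
[-0.10091807 -0.00075384] [ 0.56774324 -0.04427881  0.05471371] [-0.28962533  0.74659249 -0.30818618]
tips 0.03 [[387. 293.]
 [302. 222.]]
tips 0.04 [[387. 274.]
 [301. 203.]]
tips 0.052 [[387. 251.]
 [301. 181.]]
tips 0.068 [[387. 221.]
 [300. 150.]]
```

View pics/s3.png

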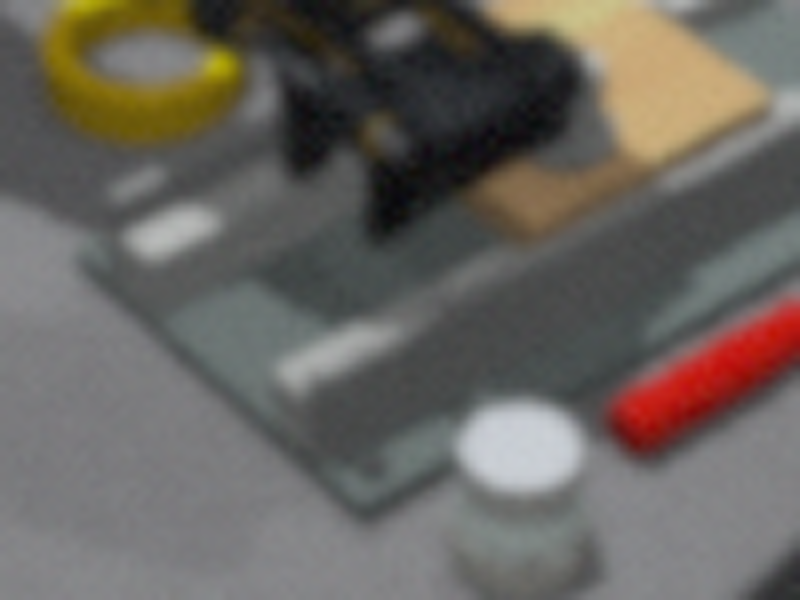

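The tip bottoms at (380,242) and (300,180) put them at z ≈ 54 mm, about level with the TCP. The half-open linkage probably shortens the fingers. I'll close the fingers, which should lengthen them, and check.

>>> apply_moves([
  {"translation":[0,0,0],"turn":[0,0,0],"hand":0.0},
  {"translation":[0,0,0],"turn":[0,0,0],"hand":0.0},
  {"translation":[0,0,0],"turn":[0,0,0],"hand":0.0},
  {"translation":[0,0,0],"turn":[0,0,0],"hand":0.0},
], newtons=5)

```text
time: 4.3
ee_pos: [0.5683, -0.0424, 0.0553]
eef_rot: [0.767, 0.642, 0.0, -0.001]
ft_force: [0.4, -0.9, 0.4]
width: 0.0155
```

```bash
python3 - <<'E'
from h import *
p=np.load('p.npy');a=p[2];R=np.array([[np.cos(a),-np.sin(a)],[np.sin(a),np.cos(a)]])
W=lambda P:np.c_[np.array(P)[:,:2]@R.T+p[:2],np.array(P)[:,2]]
s=readout.read_state();t=R.T@(np.array(s['ee_pos'])[:2]-p[:2]);print(t,s['ee_pos'],s['ft_force'])
c=calibration('scene');snap('scene','s4.png',crop=(290,200,350,240),s=12)
for z in(.03,.04,.052,.068):print('tips',z,np.round((proj(c,W([(t[0],t[1]+d,z) for d in(-.0075,.0075)]))-[290,200])*12))
E
```

```text
[-0.0990115  -0.00091612] [ 0.56827468 -0.04244063  0.05530152] [ 0.391694   -0.90679908  0.42332279]
tips 0.03 [[299. 278.]
 [264. 248.]]
tips 0.04 [[299. 249.]
 [264. 220.]]
tips 0.052 [[299. 215.]
 [264. 186.]]
tips 0.068 [[299. 169.]
 [263. 140.]]
```

View pics/s4.png

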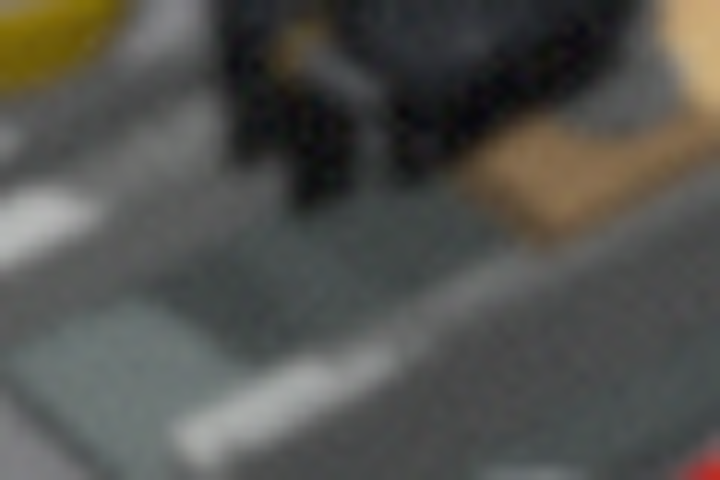

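The tip bottoms still read as z ≈ 54 mm, so in practice they sit near or slightly above TCP height. I'll go about 11 mm lower, and lean the tips forward so the gripper's body stays clear of the post.

>>> apply_moves([
  {"translation":[0,0,-0.005],"turn":[0.075,-0.015,0],"hand":0.0},
  {"translation":[0,0,-0.005],"turn":[0.074,-0.015,0],"hand":0.0},
  {"translation":[0,0,0],"turn":[0,0,0],"hand":0.0},
])

```text
time: 4.65
ee_pos: [0.5691, -0.0413, 0.0459]
eef_rot: [0.763, 0.641, 0.062, -0.049]
ft_force: [-0.7, -0.8, 0.1]
width: 0.001
```

>>> apply_moves([
  {"translation":[0.002,0.008,0],"turn":[0,0,0],"hand":0.0},
  {"translation":[0.001,0.006,0],"turn":[0,0,0],"hand":0.0},
  {"translation":[0.001,0.004,0],"turn":[0,0,0],"hand":0.0},
])

```text
time: 4.95
ee_pos: [0.5737, -0.0213, 0.0468]
eef_rot: [0.764, 0.641, 0.061, -0.048]
ft_force: [0.4, -0.8, -0.1]
width: 0.0004
```

>>> apply_moves([
  {"translation":[0.001,0.004,0],"turn":[0,0,0],"hand":0.0},
  {"translation":[0.001,0.004,0],"turn":[0,0,0],"hand":0.0},
  {"translation":[0.001,0.004,0],"turn":[0,0,0],"hand":0.0},
])

```text
time: 5.25
ee_pos: [0.5773, -0.0064, 0.0474]
eef_rot: [0.762, 0.643, 0.06, -0.047]
ft_force: [-1.1, -4.0, 0.6]
width: 0.0003
```

>>> apply_moves([
  {"translation":[0.001,0.004,0],"turn":[0,0,0],"hand":0.0},
  {"translation":[0.001,0.004,0],"turn":[0,0,0],"hand":0.0},
])

```text
time: 5.45
ee_pos: [0.5794, 0.0011, 0.0473]
eef_rot: [0.763, 0.642, 0.06, -0.046]
ft_force: [-1.5, -4.0, 1.7]
width: 0.0006
```

Contact: about 4 N and sliding. I'll keep pushing.

>>> apply_moves([
  {"translation":[0.0,0.005,-0.001],"turn":[0,0,0],"hand":0.0},
  {"translation":[0.001,0.005,0],"turn":[0,0,0],"hand":0.0},
  {"translation":[0.001,0.005,0],"turn":[0,0,0],"hand":0.0},
  {"translation":[0.001,0.005,0],"turn":[0,0,0],"hand":0.0},
  {"translation":[0.001,0.005,0],"turn":[0,0,0],"hand":0.0},
])

```text
time: 5.95
ee_pos: [0.5845, 0.0245, 0.0468]
eef_rot: [0.764, 0.641, 0.059, -0.044]
ft_force: [-1.1, -4.7, 1.9]
width: 0.0005
```

>>> apply_moves([
  {"translation":[0.001,0.004,0],"turn":[0,0,0],"hand":0.0},
  {"translation":[0.001,0.004,0],"turn":[0,0,0],"hand":0.0},
  {"translation":[0.0,0.003,0],"turn":[0,0,0],"hand":0.0},
])

```text
time: 6.25
ee_pos: [0.5868, 0.0368, 0.0468]
eef_rot: [0.764, 0.641, 0.059, -0.044]
ft_force: [0.3, -4.9, 1.6]
width: 0.0004
```

>>> apply_moves([
  {"translation":[0.0,0.003,0],"turn":[0,0,0],"hand":0.0},
  {"translation":[0.0,0.003,0],"turn":[0,0,0],"hand":0.0},
  {"translation":[0.0005,0.002,0],"turn":[0,0,0],"hand":0.0},
])

```text
time: 6.55
ee_pos: [0.5874, 0.0455, 0.0468]
eef_rot: [0.764, 0.641, 0.059, -0.044]
ft_force: [-0.7, -4.7, 0.7]
width: 0.0004
```

>>> apply_moves([
  {"translation":[0.0005,0.002,0],"turn":[0,0,0],"hand":0.0},
  {"translation":[0.0005,0.002,0],"turn":[0,0,0],"hand":0.0},
])

```text
time: 6.75
ee_pos: [0.5884, 0.0496, 0.0468]
eef_rot: [0.764, 0.641, 0.059, -0.044]
ft_force: [-0.8, -4.7, 2.3]
width: 0.0003
```

>>> apply_moves([
  {"translation":[0.0005,0.002,0],"turn":[0,0,0],"hand":0.0},
])

```text
time: 6.85
ee_pos: [0.589, 0.0515, 0.0468]
eef_rot: [0.764, 0.641, 0.059, -0.044]
ft_force: [0.7, -4.5, 0.4]
width: 0.0002
```

>>> apply_moves([
  {"translation":[0.0005,0.002,0],"turn":[0,0,0],"hand":0.0},
])

```text
time: 6.95
ee_pos: [0.5894, 0.0543, 0.0467]
eef_rot: [0.764, 0.641, 0.059, -0.044]
ft_force: [-0.6, -0.4, 0.4]
width: 0.001
```

The force dropped suddenly from 4.5 N to 0.4 N with the TCP at jig x ≈ 0, which fits the drop. I'll retreat, raise and verify.

>>> apply_moves([
  {"translation":[-0.003,-0.015,0],"turn":[0,0,0],"hand":0.0},
  {"translation":[-0.004,-0.02,0],"turn":[0,0,0],"hand":0.0},
  {"translation":[0,0,0.03],"turn":[0,0,0],"hand":0.0},
  {"translation":[0,0,0.045],"turn":[-0.075,0.015,0],"hand":0.0},
  {"translation":[0,0,0.045],"turn":[-0.073,0.015,0],"hand":0.0},
])

```text
time: 7.45
ee_pos: [0.5758, 0.0144, 0.1628]
eef_rot: [0.767, 0.641, -0.005, -0.003]
ft_force: [0.8, -0.5, 0.3]
width: 0.0002
```

>>> apply_moves([
  {"translation":[0,0,0.045],"turn":[0,0,0],"hand":0.0},
  {"translation":[0,0,0.01],"turn":[0,0,0],"hand":0.0},
  {"translation":[0,0,0],"turn":[0,0,0],"hand":0.0},
])

```text
time: 7.75
ee_pos: [0.5772, 0.0172, 0.2263]
eef_rot: [0.766, 0.643, -0.002, -0.0]
ft_force: [-0.1, 0.2, -0.2]
width: 0.0005
```

```bash
python3 - <<'E'
from h import *
p=np.load('p.npy');a=p[2];R=np.array([[np.cos(a),-np.sin(a)],[np.sin(a),np.cos(a)]])
W=lambda P:np.c_[np.array(P)[:,:2]@R.T+p[:2],np.array(P)[:,2]]
s=readout.read_state();print(s['time'],s['ee_pos'],s['eef_rot'])
c=calibration('wrist');snap('wrist','w5.png',s=1.25)
for h in(.06,.068):
    b=np.array([(140,-60),(10,-60),(10,60),(140,60)])/1e3
    print(h,1.25*proj(c,W(np.c_[b,[h]*4])))
print('peg',1.25*proj(c,W([(.075+.06*np.cos(p[4]),.08-.06*np.sin(p[4]),.101),(.075,.08,.071)])))
E
```

```text
7.75 [0.57723328 0.01719227 0.22627329] [ 7.65779147e-01  6.43100973e-01 -1.84908366e-03 -1.34215096e-04]
0.06 [[ 4.87223219e+02  3.95623009e+00]
 [ 4.76502765e+02  1.67530339e+02]
 [ 3.39319671e+02  1.64111740e+02]
 [ 3.37271787e+02 -1.41989784e-01]]
0.068 [[ 4.89367421e+02  4.84264197e-01]
 [ 4.78222581e+02  1.68201520e+02]
 [ 3.37773530e+02  1.64702001e+02]
 [ 3.35539146e+02 -3.73125589e+00]]
peg [[288.77484793 -12.46323349]
 [311.18929353  82.95537507]]
```

View pics/w5.png

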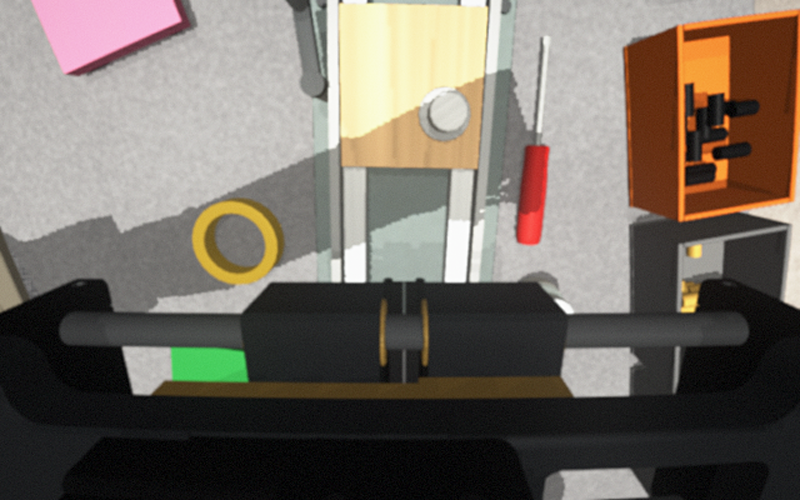

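The board's corners are at (478,169), (341,166), (339,4) and (487,7). Their width of 137 px matches the prediction for a top at z = 60 mm (137) and not 68 mm (140). The position fits the seat too, so the board is seated and flat. Next is the keeper. I'll approach the outside of the peg at height, leaning the body away from the cup.

>>> apply_moves([
  {"translation":[-0.0187,0.039,0],"turn":[-0.01,-0.049,0],"hand":0.0},
  {"translation":[-0.0187,0.039,0],"turn":[-0.01,-0.049,0],"hand":0.0},
  {"translation":[-0.0187,0.039,0],"turn":[-0.01,-0.049,0],"hand":0.0},
  {"translation":[-0.0187,0.039,0],"turn":[-0.01,-0.049,0],"hand":0.0},
  {"translation":[-0.0187,0.039,0],"turn":[-0.01,-0.049,0],"hand":0.0},
])

```text
time: 8.3
ee_pos: [0.4803, 0.206, 0.2144]
eef_rot: [0.766, 0.632, 0.074, 0.095]
ft_force: [-0.1, 0.2, 0.5]
width: 0.0002
```

>>> apply_moves([
  {"translation":[0,0,-0.04],"turn":[0,0,0],"hand":0.0},
  {"translation":[0,0,-0.04],"turn":[0,0,0],"hand":0.0},
  {"translation":[0,0,-0.03],"turn":[0,0,0],"hand":0.0},
  {"translation":[0,0,-0.005],"turn":[0,0,0],"hand":0.0},
  {"translation":[0,0,0],"turn":[0,0,0],"hand":0.0},
])

```text
time: 8.8
ee_pos: [0.4715, 0.2102, 0.0901]
eef_rot: [0.762, 0.637, 0.072, 0.094]
ft_force: [-0.4, -0.1, 0.4]
width: 0.0005
```

```bash
cat >> h.py <<'E'
p=np.load('p.npy');_a=p[2];R=np.array([[np.cos(_a),-np.sin(_a)],[np.sin(_a),np.cos(_a)]])
def st():
    s=readout.read_state();t=R.T@(np.array(s['ee_pos'])[:2]-p[:2]);print(s['time'],'jig',t.round(4),'z',s['ee_pos'][2],'F',R.T@np.array(s['ft_force'])[:2],s['ft_force'][2]);return t
E
python3 - <<'E'
from h import *
t=st();snap('scene','s6.png',crop=(290,140,430,240),s=5)
E
```

```text
8.8 jig [0.1299 0.1434] z 0.09010770825610269 F [-0.1968787   0.34476469] 0.416661362397007
```

View pics/s6.png

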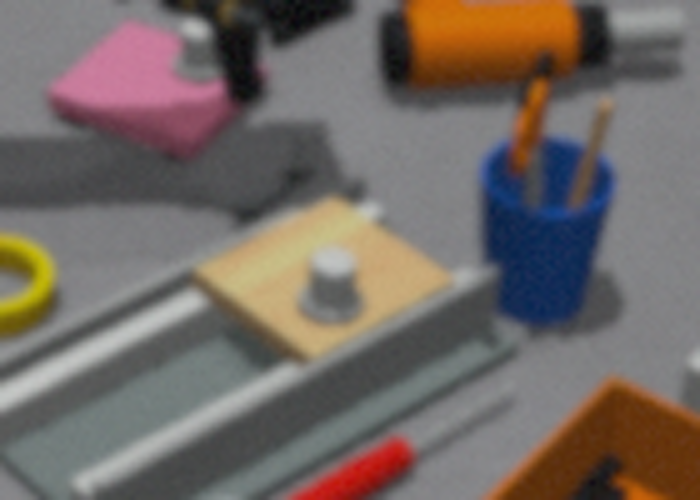

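```bash
python3 - <<'E'
from h import *
c=calibration('scene')
W=lambda P:np.c_[np.array(P)[:,:2]@R.T+p[:2],np.array(P)[:,2]]
S=lambda P:np.round((proj(c,W(P))-[290,140])*5)
print('pegtop',S([(.1346,.0872,.101),(.1346,.0872,.071),(.075,.08,.071)]),'tip',S([(.13,.1434,.09),(.13,.1434,.076)]),'board',S([(.14,-.06,.06),(.01,-.06,.06),(.01,.06,.06),(.14,.06,.06)]))
E
```

```text
pegtop [[301. 126.]
 [299. 161.]
 [242. 198.]] tip [[243. 106.]
 [242. 122.]] board [[452. 272.]
 [308. 351.]
 [188. 261.]
 [330. 189.]]
```

Corrected for the offset seen on the board (about 5, 9 px), the fingertip is at z ≈ 100 mm, roughly 11 mm above the TCP reading. So I'll lower TCP z to about 72 mm to put the tip mid-peg, then advance towards the peg.

>>> apply_moves([
  {"translation":[0.001,0.005,-0.012],"turn":[0,0,0],"hand":0.0},
  {"translation":[0,0,-0.006],"turn":[0,0,0],"hand":0.0},
  {"translation":[0.01,-0.002,0],"turn":[0,0,0],"hand":0.0},
  {"translation":[0.01,-0.002,0],"turn":[0,0,0],"hand":0.0},
])

```text
time: 9.25
ee_pos: [0.4964, 0.2109, 0.0767]
eef_rot: [0.762, 0.636, 0.075, 0.095]
ft_force: [0.6, -0.1, -0.3]
width: 0.0007
```

>>> apply_moves([
  {"translation":[0.005,-0.001,0],"turn":[0,0,0],"hand":0.0},
  {"translation":[0.005,-0.001,0],"turn":[0,0,0],"hand":0.0},
])

```text
time: 9.45
ee_pos: [0.5094, 0.2081, 0.0781]
eef_rot: [0.763, 0.635, 0.076, 0.096]
ft_force: [-0.4, -0.2, -0.1]
width: 0.0003
```

```bash
python3 -c "
from h import *;st()"
```

```text
9.45 jig [0.1352 0.1058] z 0.07808410698826698 F [-0.31252962  0.38414306] -0.12031113361343017
```

>>> apply_moves([
  {"translation":[0.0087,0,-0.003],"turn":[0,0,0],"hand":0.0},
  {"translation":[0.0087,0,-0.002],"turn":[0,0,0],"hand":0.0},
  {"translation":[0.0087,0,-0.001],"turn":[0,0,0],"hand":0.0},
])

```text
time: 9.75
ee_pos: [0.5378, 0.2076, 0.0722]
eef_rot: [0.763, 0.635, 0.076, 0.096]
ft_force: [-1.7, 0.3, -0.1]
width: 0.0009
```

```bash
python3 -c "
from h import *;st()
snap('wrist','w7.png',s=1.25)"
```

```text
9.75 jig [0.1403 0.0778] z 0.07216022157801395 F [-0.08855354  1.76564428] -0.0746260993130996
```

View pics/w7.png

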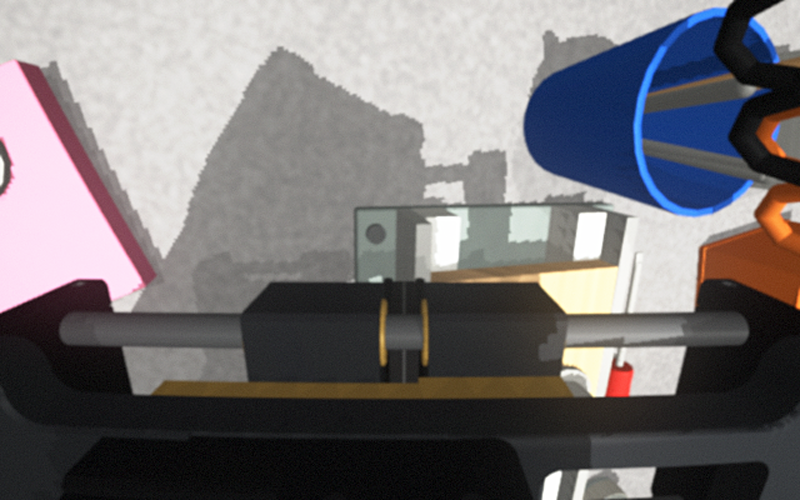

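There is 1.8 N of contact opposing the push, so the finger is on the peg. The cup rim, spanning x from 640 to 780 px, is clear ahead. I'll follow the arc.

>>> apply_moves([
  {"translation":[0.0065,-0.0033,0],"turn":[0,0,0],"hand":0.0},
  {"translation":[0.0065,-0.0033,0],"turn":[0,0,0],"hand":0.0},
  {"translation":[0.0065,-0.0033,0],"turn":[0,0,0],"hand":0.0},
])

```text
time: 10.1
ee_pos: [0.5591, 0.1973, 0.0715]
eef_rot: [0.763, 0.635, 0.076, 0.095]
ft_force: [-1.6, -1.0, -0.4]
width: 0.0004
```

```bash
python3 -c "
from h import *;st()"
```

```text
10.1 jig [0.1343 0.0549] z 0.07149064230349192 F [-1.25789012  1.36008774] -0.4241790483130332
```

>>> apply_moves([
  {"translation":[0.004,-0.006,0],"turn":[0,0,0],"hand":0.0},
  {"translation":[0.004,-0.006,0],"turn":[0,0,0],"hand":0.0},
])

```text
time: 10.3
ee_pos: [0.5681, 0.1847, 0.0715]
eef_rot: [0.763, 0.635, 0.076, 0.095]
ft_force: [-0.6, 1.4, -0.3]
width: 0.0002
```

```bash
python3 - <<'E'
from h import *
st();snap('scene','s8.png',crop=(310,140,410,215),s=8);st()
W=lambda P:np.c_[np.array(P)[:,:2]@R.T+p[:2],np.array(P)[:,2]]
c=calibration('scene')
for th in(0,30,45,60,90):
    x=.075+.06*np.cos(np.radians(th));y=.08-.06*np.sin(np.radians(th));print(th,np.round((proj(c,W([(x,y,.101),(x,y,.071)]))-[310,140])*8))
E
```

```text
10.3 jig [0.1238 0.0436] z 0.07150168780962961 F [1.27940973 0.86373446] -0.31894592589535964
10.35 jig [0.1224 0.0426] z 0.07150808993013794 F [-1.40657831 -0.85284417] 0.48244130288365716
0 [[334. 209.]
 [331. 265.]]
30 [[367. 247.]
 [363. 304.]]
45 [[370. 269.]
 [367. 326.]]
60 [[364. 290.]
 [360. 347.]]
90 [[323. 326.]
 [320. 383.]]
```

View pics/s8.png

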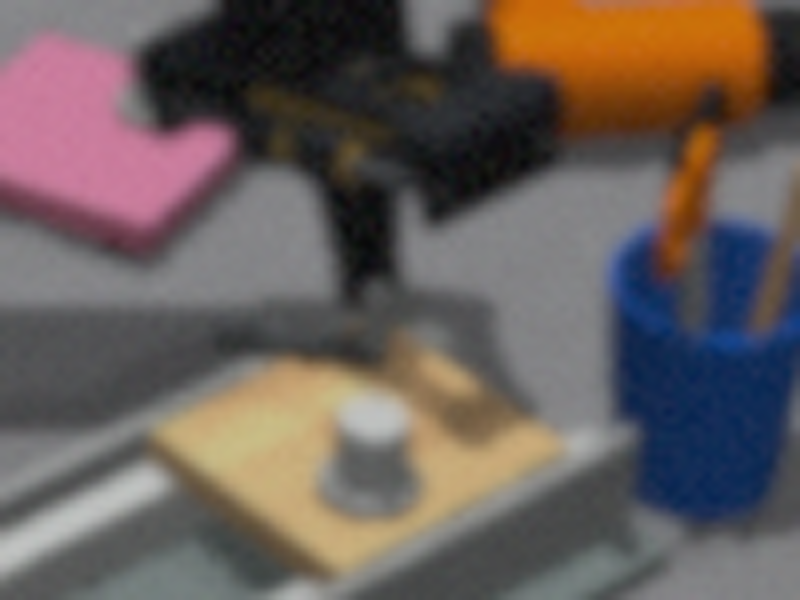

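The bar now reaches from (245,330) to (390,350), with the peg at about (378,285). That makes the keeper angle about 45 to 50° and following. The fingertip lies right behind the peg, and the cup is clear of the gripper by a wide gap.

>>> apply_moves([
  {"translation":[0.0035,-0.0043,0],"turn":[0,0,0],"hand":0.0},
  {"translation":[0.0035,-0.0043,0],"turn":[0,0,0],"hand":0.0},
  {"translation":[0.002,-0.005,0],"turn":[0,0,0],"hand":0.0},
])

```text
time: 10.65
ee_pos: [0.578, 0.1687, 0.0714]
eef_rot: [0.763, 0.635, 0.075, 0.095]
ft_force: [-1.3, 1.0, 0.5]
width: 0.0002
```

```bash
python3 -c "
from h import *;st()"
```

```text
10.65 jig [0.11   0.0308] z 0.07143394698244743 F [0.75933379 1.43498427] 0.4904453044601045
```

>>> apply_moves([
  {"translation":[0.0022,-0.0045,0],"turn":[0,0,0],"hand":0.0},
  {"translation":[0.002,-0.0045,0],"turn":[0,0,0],"hand":0.0},
  {"translation":[0.001,-0.005,0],"turn":[0,0,0],"hand":0.0},
])

```text
time: 10.95
ee_pos: [0.5841, 0.1536, 0.0718]
eef_rot: [0.763, 0.635, 0.076, 0.096]
ft_force: [-0.4, 1.2, -0.3]
width: 0.0007
```

```bash
python3 -c "
from h import *;st()"
```

```text
10.95 jig [0.0964 0.0219] z 0.07177080527266988 F [1.06106837 0.62699538] -0.29100639164682446
```

Now I'll push in −x in small steps until the stop is felt.

>>> apply_moves([
  {"translation":[-0.001,-0.004,0],"turn":[0,0,0],"hand":0.0},
  {"translation":[-0.0005,-0.003,0],"turn":[0,0,0],"hand":0.0},
])

```text
time: 11.15
ee_pos: [0.5836, 0.1499, 0.0724]
eef_rot: [0.762, 0.636, 0.079, 0.094]
ft_force: [6.4, 16.7, -10.4]
width: -0.0001
```

>>> apply_moves([
  {"translation":[-0.0005,-0.002,0],"turn":[0,0,0],"hand":0.0},
])

```text
time: 11.25
ee_pos: [0.5834, 0.1505, 0.0726]
eef_rot: [0.761, 0.637, 0.081, 0.093]
ft_force: [3.4, 7.7, -5.9]
width: 0.0009
```

>>> apply_moves([
  {"translation":[-0.0005,-0.002,0],"turn":[0,0,0],"hand":0.0},
])

```text
time: 11.35
ee_pos: [0.5831, 0.1505, 0.0729]
eef_rot: [0.761, 0.637, 0.083, 0.092]
ft_force: [2.8, 6.4, -4.3]
width: 0.0003
```

```bash
python3 -c "
from h import *;st()"
```

```text
11.35 jig [0.0932 0.0222] z 0.07288765378079394 F [ 6.82430924 -1.5217335 ] -4.250509341941453
```

The force rose sharply to 17 N in +x and the tool stopped at jig x = 93 mm, so the keeper is at its stop. I'll back off, lift, and swing aside for a last look.

>>> apply_moves([
  {"translation":[0.002,0.008,0],"turn":[0,0,0],"hand":0.0},
  {"translation":[0,0.003,0.02],"turn":[0,0,0],"hand":0.0},
  {"translation":[0,0,0.045],"turn":[0,0,0],"hand":0.0},
  {"translation":[0,0,0.045],"turn":[0,0,0],"hand":0.0},
  {"translation":[0,0,0.045],"turn":[0,0,0],"hand":0.0},
])

```text
time: 11.85
ee_pos: [0.5802, 0.1608, 0.2256]
eef_rot: [0.761, 0.638, 0.077, 0.09]
ft_force: [0.0, -0.0, 0.2]
width: 0.0002
```

>>> apply_moves([
  {"translation":[-0.02,-0.045,0.005],"turn":[0,0,0],"hand":0.0},
  {"translation":[-0.02,-0.045,0.005],"turn":[0,0,0],"hand":0.0},
  {"translation":[-0.02,-0.045,0],"turn":[0,0,0],"hand":0.0},
  {"translation":[-0.02,-0.045,0],"turn":[0,0,0],"hand":0.0},
  {"translation":[-0.02,-0.045,0],"turn":[0,0,0],"hand":0.0},
])

```text
time: 12.35
ee_pos: [0.4809, -0.0599, 0.246]
eef_rot: [0.756, 0.642, 0.084, 0.093]
ft_force: [1.6, -0.6, 0.2]
width: 0.0001
```

>>> apply_moves([
  {"translation":[-0.01,-0.045,0.005],"turn":[0,0,0],"hand":0.0},
  {"translation":[-0.01,-0.045,0.005],"turn":[0,0,0],"hand":0.0},
  {"translation":[-0.01,-0.045,0],"turn":[0,0,0],"hand":0.0},
  {"translation":[0,-0.03,0],"turn":[0,0,0],"hand":0.0},
  {"translation":[0,0,0],"turn":[0,0,0],"hand":0.0},
])

```text
time: 12.85
ee_pos: [0.4443, -0.2375, 0.2584]
eef_rot: [0.759, 0.639, 0.083, 0.095]
ft_force: [-0.1, 0.4, -0.2]
width: 0.0002
```

```bash
python3 - <<'E'
from h import *
st();snap('top','t9.png',crop=(190,110,372,246),s=4.3)
W=lambda P:np.c_[np.array(P)[:,:2]@R.T+p[:2],np.array(P)[:,2]]
c=calibration('top');S=lambda P:np.round((proj(c,W(P))-[190,110])*4.3)
print('pivot,peg90',S([(.075,.08,.071),(.075,.02,.101)]),'peg80',S([(.0854,.0209,.101)]),'board',S([(.14,-.06,.06),(.01,-.06,.06),(.01,.06,.06),(.14,.06,.06)]))
E
```

```text
12.85 jig [-0.3145  0.0826] z 0.2583902860751888 F [0.38894477 0.21528193] -0.20543957876801427
pivot,peg90 [[320. 355.]
 [332. 253.]] peg80 [[316. 252.]] board [[268. 133.]
 [463. 167.]
 [428. 345.]
 [230. 310.]]
```

View pics/t9.png

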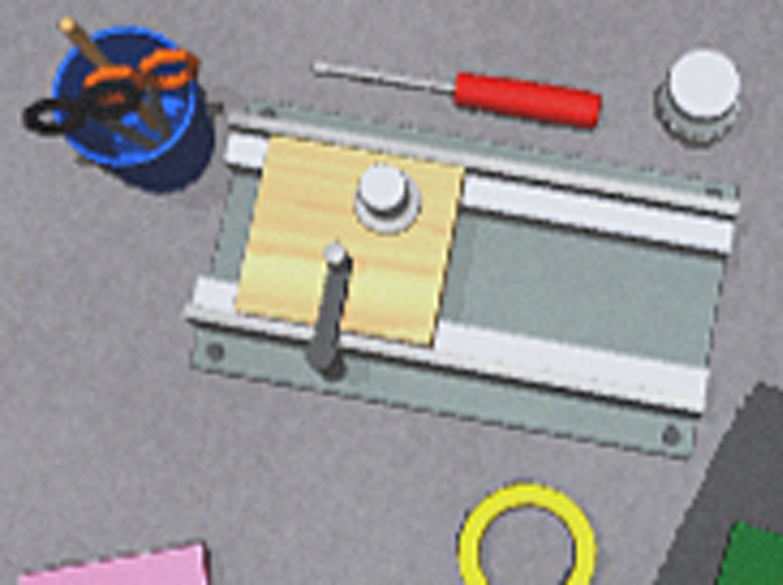

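The peg is at (336,254). The prediction for 90° is (332,253) and for 80° (316,252), so the bar is square across the board. The board's corners at (268,138), (463,170), (432,345) and (237,312) match the seated prediction. The cup, screwdriver, jar and tape haven't moved.

```bash
python3 -c "
from bench import order;print(order.close_job())"
```

```text
the job is handed in; nothing more can be done
None
```

The board is seated in its notches and the keeper bar lies square across it against its stop. I handed the job in at about 13 s, with the arm held clear of everything.

**Board:** I pushed it about 68 mm along the rails with closed fingertips, at 4–5 N. The force then fell suddenly to 0.4 N, which I took as the drop. Its size in the wrist view matched a top at 60 mm (seated), not 68 mm. In the last top view its corners were within about 7 enlarged pixels (under 2 camera pixels) of the seated prediction.

**Keeper:** I pushed the peg round with the fingertip until the force rose sharply to about 17–18 N and the tool stopped. In the last view the peg was within 4 enlarged pixels (about 1 camera pixel) of where it should be at 90°, and 20 from the 80° position.

**Other things on the bench:** The cup, jar, screwdriver and tape looked unmoved in the last top view. That view did not cover the heat gun, pylon or socket, so I did not check them again at the end. I felt no unexpected contact.

**What disagreed:** The fingertips turned out to be about 10 mm above the measured tool position, not 14 mm ahead of it as stated. My first pass therefore slid over the board without touching it, and I repeated it lower down. The scene camera also showed an offset of 1–3 pixels, which I corrected for.

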